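Sorted row of tins clamped on the bench shelf

ROBOT

A 6-joint arm with a two-finger parallel gripper is mounted at the origin on the work surface. World frame = base frame: x ahead of the robot, y to its left, z up, the work surface at z = 0. Lengths are in m, angles in rad, forces in N, time in s.
With the tool pointing down it reaches from about 0.325 to 0.925 m from the base axis. Payload 3.1 kg.
Tool frame: the origin (TCP) lies where the fingers leave the gripper's body, on its centre line; the fingertips stand 73 mm ahead of it and the grasp point (between the pads) lies 54 mm ahead of it; z points along the fingers, y is the line along which they close (so a half turn about z gives the same grasp; the last joint's range is limited). The gripper opens to 85 mm and grips with 20 to 120 N. Pads are 22 mm wide; open, the fingers measure 114 mm over their backs; the gripper's body (76 mm by 85 mm) begins 54 mm behind the grasp point. The pads swing forward as they close: fully open they stand 13 mm farther back than shut.
Start: joints at [-1.338, 0.217, 1.613, -0, 1.311, -0.112], TCP at [0.211, -0.588, 0.304] pointing down, gripper open.
Joint ranges: [-2.75, 2.75], [-0.78, 2.1], [0.31, 2.55], [-1.13, 4.27], [0.13, 2.63], [-2.58, 2.58]. Speed limits (rad/s): [2.79, 2.79, 3.14, 3.14, 3.14, 3.14].

INTERFACE

Orientations are given as a 3x3 rotation matrix whose columns are the frame's x, y, z axes.
In Python, from workcell import state, grab_frame, hand_in gives the robot as it stands.
- The arm moves only by the tool drive_tool, never from a script. Its argument "moves" is a list of rows, each an object with "claw": the opening, from 0 (shut) to 1 (fully open); "travel": the shift along the tool's x, y, z in m, a list of three; "twist": the turn, a rotation vector about the tool's x, y, z in rad, a list of three. In form: [{"claw": claw, "travel": [x, y, z], "twist": [wx, wy, wz]}, ...]. A call has 1 to 12 rows; each row shifts and turns the commanded pose from where the row before left it, along the tool's axes as they then stand; what a row does not reach is not made up. A row lasts 1/12 s, in which the tool goes at most 41.7 mm and 7.16 degrees, less where a joint would pass 70% of its speed; a pose out of reach is approached as far as the arm can. A call with a gripper value outside its range is refused whole. The fingers move at their own pace and stop on an object; "squeeze" is the grip in N (left out, the last holds). Time passes only in rows, so rows that do not move let the fingers close. It gives the time, the measured TCP pose, the force, the opening and the grip force at its end, in the units of the state.
- state(): the state, without advancing time (a new reading comes with each control period).
- grab_frame(name): name is "side" or "top"; returns a dict with "frame" (480x640x3 uint8, blue, green, red), "fovy" (degrees; the focal length in pixels is half the picture's height over the tangent of half this angle, whatever the lens; pixels are square), "cx", "cy" (the principal point, pixels), "distortion" ([k1, k2, p1, p2, k3] as OpenCV has them; the pictures are not rectified), "world_from_camera" (4x4, takes a point from camera to world coordinates). Camera axes: x right, y up, looking along -z (the intrinsics and any distortion apply to the point x, -y, -z); pixel columns grow to the right and rows downward; lengths in m; the calibration is good to about 2 mm. A picture is of the moment at which its call begins. There is no depth.
- hand_in(): hands the job in; it is judged then, once.
The state is a dict: "t": time; "joints": joint angles; "qd": joint speeds; "joint_efforts": joint torques, N m; "eef_pos": TCP position; "orientation": TCP orientation; "force": force on the tool from outside, world axes, zero at the start; "moment": the same for the moment, N m; "opening": opening from 0.0 (shut) to 1.0 (fully open); "grasp_force": force on a finger pad.
Only numpy, scipy, OpenCV 4.12 (cv2) and the standard library are available. Lean on these libraries where they do the work, as an engineer would, in place of code of your own. Each camera call takes 0.05 s, during which the arm holds its last target. There are 200 camera calls.

TASK

The tallest tin already stands loosely on the little bench shelf, a little way from the dark fixed end plate. Stand the other two metal tins upright beside it in one straight row along the middle of the board: middle one next to the tallest, shortest next to the jaw. Then slowly slide the jaw shut until you feel the whole row pressed square against the end plate - a gentle squeeze, about 12 N more than it takes to slide the tins, held for about half a second, never enough to dent them (over 60 N) - and let go, leaving the row closed without gaps. Never tip a tin over, and leave the mallet, jar and wooden block alone.

Things in the scene. Friction and masses are not known exactly. Their poses are not given: they have to be found in the camera images.
- shelf: Low plywood bench shelf, fixed; board 110 (x) by 460 (y) mm, top face 60 mm above the table. Origin: centre of its underside, on the table. The row stands on the line x = 0. At -y an upright dark steel end plate (90 wide, 80 high) is fixed across it; the face towards the row stands at y = -165 to -125 mm, different each time and not reported: find it by touch. The jaw is at +y.
- jaw (a joint): Sliding jaw on the shelf, like a caliper's: upright bright steel plate 90 wide (x), 12 thick, 80 mm high, with a wooden grip behind it (+y). Value = shelf y in m of the jaw's face towards the row: -0.14 to 0.17, starts about 0.155, smaller is more closed. About 2 N of friction, no spring, stays where it is left. The three tins together measure 192 mm.
- jaw_grip (a point): Centre of the top face of the jaw's dark wooden grip (20 mm in x, 34 in y, top 100 mm above the shelf board), 31 mm behind (+y of) the jaw's face. Pinch it from above across x. It stands on a carriage 50 mm long. Pushed along the board, the three tins together drag with about 3 to 9 N (masses and friction unknown).
- tin_tall: Tallest oblong metal tin: 56 deep (x), 76 wide (y), 126 mm high to its flat top, with a black screw cap (26 mm across, 9 mm high) off-centre towards -y on the top. About 0.2 to 0.5 kg. Origin: centre of its underside; z up. Starts on the shelf, 10 to 70 mm from the end plate, a little askew; it need not be lifted: the jaw pushes the whole row along and square.
- tin_mid: Middle oblong metal tin: 56 deep (x), 64 wide (y), 112 mm high to its flat top, same cap, at the -y end. Starts on the table. Grasp from above across its depth (x): its wide sides (y) meet the neighbours. About 0.2 to 0.4 kg. Origin: centre of its underside; z up.
- tin_short: Shortest oblong metal tin: 56 deep (x), 52 wide (y), 98 mm high to its flat top, same cap, at the -y end. Starts on the table. About 0.15 to 0.3 kg. Origin: centre of its underside; z up.
- mallet: Bystander: wooden mallet, about 240 mm long, lying beyond the work. Leave alone.
- wax_jar: Bystander: round jar, 68 mm across, 75 mm high. Origin: centre of its underside. Leave alone.
- press_block: Bystander: wooden pressing block 70 x 120 x 35 mm, lying beyond the shelf. Origin: centre of its underside. Leave alone.
Things that resemble listed ones, but are neither listed nor needed, are in the scene too. What is shaped like the tin_short but orange or purple is not meant.

How it is judged:
By the outcome, as a careful person would: the job done as asked, in the order asked, and still so for the second after the job is handed in, with the robot touching nothing.
It also fails if it takes over 72 s, if anything falls off the work surface, if the arm or the gripper's body presses on something with over 40 N, if the wrist force passes 120 N, or if a joint passes its speed limit or range.

## Working session

There is one attempt and no reset: what is moved stays moved. The work goes in short steps, Python scripts to look and compute and a tool call to move; the robot and the scene stay as the last step left them, time stands still between calls to the robot, and variables do not carry over. Pictures are saved under pics/ and viewed, at most 10 in all, crops included, and the job is handed in when it is done.

Besides the shell and the picture viewer there is one more tool, called after "Emit:" as name(argument=value, ...) on one line, values as JSON. drive_tool: Moves the arm, as the interface text tells. Its arguments: {"type":"object","properties":{"moves":{"type":"array","items":{"type":"object","properties":{"claw":{"type":"number"},"travel":{"type":"array","items":{"type":"number"}},"twist":{"type":"array","items":{"type":"number"}}}}},"squeeze":{"type":"number"}},"required":["moves"]}

```bash
mkdir -p pics; ls; cat > h.py <<'E'
import numpy as np, cv2
from workcell import state, grab_frame, hand_in
def cam(n):
    f=grab_frame(n); h=f["frame"].shape[0]; fl=h/2/np.tan(np.radians(f["fovy"])/2)
    f["K"]=np.array([[fl,0,f["cx"]],[0,fl,f["cy"]],[0,0,1.]]); f["d"]=np.array(f["distortion"],float); f["T"]=np.array(f["world_from_camera"]); return f
def p2w(f,uv,z):
    n=cv2.undistortPoints(np.array(uv,float).reshape(-1,1,2),f["K"],f["d"])[:,0]
    d=np.c_[n[:,0],-n[:,1],-np.ones(len(n))]@f["T"][:3,:3].T; o=f["T"][:3,3]
    z=np.broadcast_to(np.array(z,float),(len(n),)); return o+d*((z-o[2])/d[:,2])[:,None]
def w2p(f,P):
    c=(np.array(P,float).reshape(-1,3)-f["T"][:3,3])@f["T"][:3,:3]
    return cv2.projectPoints(c*[1,-1,-1],np.zeros(3),np.zeros(3),f["K"],f["d"])[0][:,0]
E
python3 - <<'E'
from h import *
import pickle
for n in("top","side"):
    f=cam(n); cv2.imwrite(f"pics/{n}0.png",f["frame"]); pickle.dump(f,open(n+".pkl","wb")); print(n,f["K"],f["d"],f["T"].round(3))
s=state(); print({k:np.round(v,3) for k,v in s.items()})
E
```

```text
pics
top [[534.89130153   0.         325.42064365]
 [  0.         534.89130153 237.62254488]
 [  0.           0.           1.        ]] [-0.05042718  0.          0.          0.          0.        ] [[ 0.058  0.969 -0.239  0.319]
 [-0.998  0.056 -0.014  0.052]
 [-0.     0.24   0.971  1.231]
 [ 0.     0.     0.     1.   ]]
side [[510.02296534   0.         316.73279908]
 [  0.         510.02296534 248.73680246]
 [  0.           0.           1.        ]] [0.02572478 0.         0.         0.         0.        ] [[-0.836  0.285 -0.469  0.143]
 [-0.549 -0.456  0.701  0.701]
 [-0.014  0.844  0.537  0.645]
 [ 0.     0.     0.     1.   ]]
{'t': np.float64(0.1), 'joints': array([-1.338,  0.218,  1.615, -0.   ,  1.311, -0.112]), 'qd': array([-0.002, -0.002, -0.004,  0.001, -0.001,  0.002]), 'joint_efforts': array([-1.0000e-03, -3.9808e+01, -3.0497e+01, -0.0000e+00,  4.0000e-03,
       -0.0000e+00]), 'eef_pos': array([ 0.211, -0.588,  0.303]), 'orientation': array([[ 0.941,  0.338, -0.001],
       [ 0.338, -0.941,  0.002],
       [ 0.   , -0.002, -1.   ]]), 'force': array([-0.47 ,  0.543,  0.013]), 'moment': array([ 0.038, -0.019,  0.023]), 'grasp_force': np.float64(0.0), 'opening': np.float64(0.998)}
```

View pics/top0.png

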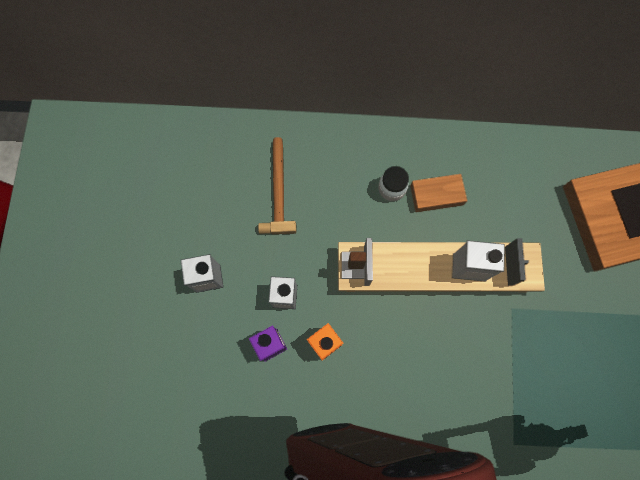

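View pics/side0.png

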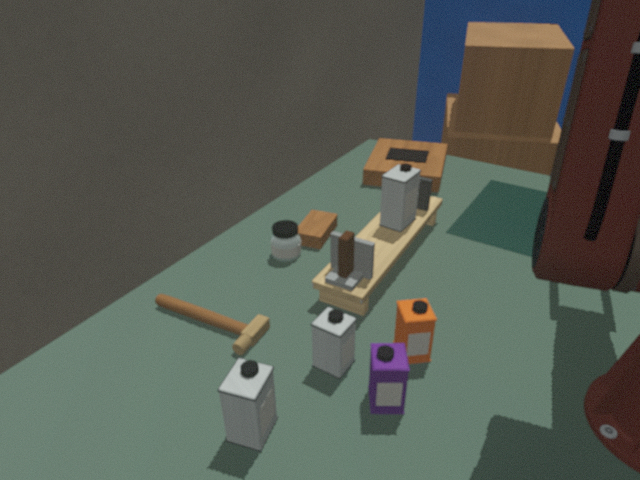

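Top picture: the metal tins are mid at (198,270), short at (282,290) and tall on the shelf at (485,257). The purple (267,343) and orange (325,342) tins look like the short one but are not meant. The jaw is at (368,260), its grip at (357,260) and the end plate at (516,262). I'll check this in a close crop.

```bash
python3 - <<'E'
from h import *
im=cv2.imread("pics/top0.png")
a=cv2.resize(im[245:320,170:310],None,fx=5,fy=5,interpolation=cv2.INTER_CUBIC)[:, :700]
b=cv2.resize(im[235:297,330:550],(770,217),interpolation=cv2.INTER_CUBIC)
o=np.zeros((595,770,3),np.uint8); o[:375,:700]=a; o[378:595]=b
cv2.imwrite("pics/crop0.png",o)
E
```

```text
(no output)
```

View pics/crop0.png

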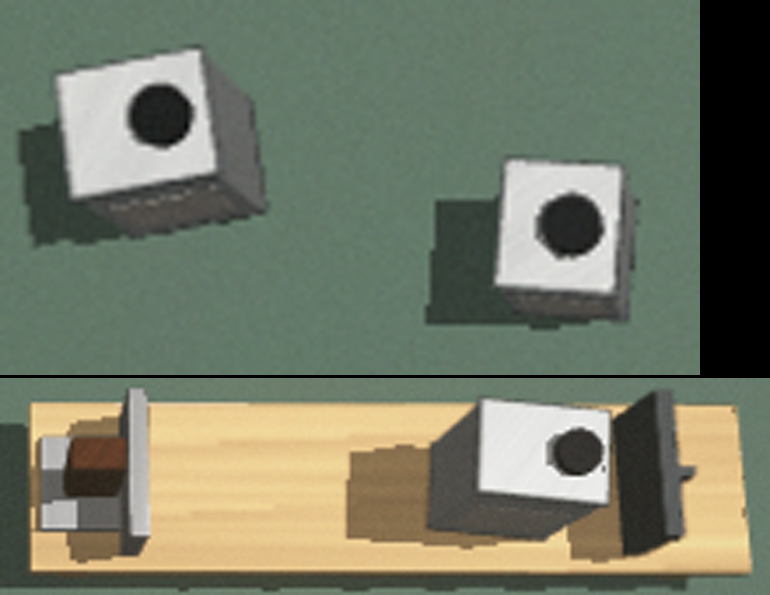

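The crop shows both metal tins with caps at the right (-y) end, and clean corners on all the tins and the shelf. The row side of the end plate is near x=640 in the lower strip.

```bash
python3 - <<'E'
from h import *
import pickle
f=pickle.load(open("top.pkl","rb"))
def A(l,s,ox,oy): return (np.array(l,float)+.5)/s-.5+[ox,oy]
def rep(n,uv,z):
    P=p2w(f,uv,z); c=P.mean(0); e=lambda i,j:np.linalg.norm(P[i]-P[j]).round(4)
    v=(P[0]+P[3]-P[1]-P[2]); print(n,c.round(4),"edges",e(0,1),e(1,2),e(2,3),e(3,0),"yaw of +y axis",np.degrees(np.arctan2(-v[0],v[1])).round(2)); return P
rep("mid",A([(57,73),(203,47),(216,172),(72,199)],5,170,245),.112)
rep("short",A([(505,159),(623,165),(612,292),(497,285)],5,170,245),.098)
rep("tall",A([(482,20),(609,33),(607,125),(478,112)],3.5,330,235),.186)
P=rep("shelf",A([(30,25),(738,27),(752,194),(30,194)],3.5,330,235),.06);print(P.round(4))
P=p2w(f,A([(72,58),(126,58),(126,90),(66,90)],3.5,330,235),.16);print("grip",P.round(4),P.mean(0))
P=p2w(f,A([(129,12),(145,12),(149,157),(131,157)],3.5,330,235),.14);print("jaw",P.round(4))
P=p2w(f,A([(655,12),(672,12),(682,160),(664,160)],3.5,330,235),.14);print("endplate",P.round(4))
E
```

```text
mid [0.5098 0.3371 0.112 ] edges 0.0633 0.0548 0.0618 0.0553 yaw of +y axis 13.98
short [0.4787 0.1552 0.098 ] edges 0.0507 0.0546 0.0489 0.0542 yaw of +y axis 0.18
tall [ 0.5585 -0.2546  0.186 ] edges 0.0737 0.0541 0.074 0.0542 yaw of +y axis -2.64
shelf [ 0.5576 -0.1923  0.06  ] edges 0.459 0.1089 0.4583 0.1093 yaw of +y axis 3.18
[[ 0.5994  0.0395  0.06  ]
 [ 0.6247 -0.4187  0.06  ]
 [ 0.5159 -0.4238  0.06  ]
 [ 0.4903  0.0338  0.06  ]]
grip [[ 0.557   0.015   0.16  ]
 [ 0.5589 -0.0166  0.16  ]
 [ 0.5398 -0.0174  0.16  ]
 [ 0.5378  0.0176  0.16  ]] [ 5.48360166e-01 -3.68665319e-04  1.60000000e-01]
jaw [[ 0.5917 -0.0185  0.14  ]
 [ 0.5923 -0.0281  0.14  ]
 [ 0.5045 -0.0338  0.14  ]
 [ 0.5039 -0.0233  0.14  ]]
endplate [[ 0.6102 -0.3361  0.14  ]
 [ 0.6108 -0.3465  0.14  ]
 [ 0.5205 -0.3499  0.14  ]
 [ 0.5199 -0.3391  0.14  ]]
```

Emit:
drive_tool(moves=[{"claw":1,"travel":[0,0,0],"twist":[0,0,-0.1225]},{"claw":1,"travel":[0,0,0],"twist":[0,0,-0.1225]},{"claw":1,"travel":[0,0,0],"twist":[0,0,-0.1225]},{"claw":1,"travel":[0,0,0],"twist":[0,0,-0.1225]},{"claw":1,"travel":[0,0,0],"twist":[0,0,-0.1225]},{"claw":1,"travel":[0,0,0],"twist":[0,0,-0.1225]},{"claw":1,"travel":[0,0,0],"twist":[0,0,-0.1225]},{"claw":1,"travel":[0,0,0],"twist":[0,0,-0.1225]},{"claw":1,"travel":[0,0,0],"twist":[0,0,-0.1225]},{"claw":1,"travel":[0,0,0],"twist":[0,0,-0.1225]},{"claw":1,"travel":[0,0,0],"twist":[0,0,-0.1225]},{"claw":1,"travel":[0,0,0],"twist":[0,0,-0.1225]}], squeeze=30)

```text
t: 1.1
eef_pos: [0.2112, -0.5878, 0.3031]
orientation: [[-0.247, 0.969, -0.0], [0.969, 0.247, 0.001], [0.001, 0.0, -1.0]]
force: [0.4, -0.1, 0.2]
opening: 0.999
grasp_force: 0.0
```

Emit:
drive_tool(moves=[{"claw":1,"travel":[0.034,0.021,0],"twist":[0,0,0]},{"claw":1,"travel":[0.034,0.021,0],"twist":[0,0,0]},{"claw":1,"travel":[0.034,0.021,0],"twist":[0,0,0]},{"claw":1,"travel":[0.034,0.021,0],"twist":[0,0,0]},{"claw":1,"travel":[0.034,0.021,0],"twist":[0,0,0]},{"claw":1,"travel":[0.034,0.021,0],"twist":[0,0,0]},{"claw":1,"travel":[0.034,0.021,0],"twist":[0,0,0]},{"claw":1,"travel":[0.034,0.021,0],"twist":[0,0,0]},{"claw":1,"travel":[0.034,0.021,0],"twist":[0,0,0]},{"claw":1,"travel":[0.034,0.021,0],"twist":[0,0,0]},{"claw":1,"travel":[0.034,0.021,0],"twist":[0,0,0]},{"claw":1,"travel":[0.034,0.021,0],"twist":[0,0,0]}])

```text
t: 2.1
eef_pos: [0.357, -0.1294, 0.3036]
orientation: [[-0.241, 0.971, 0.0], [0.971, 0.241, 0.0], [-0.0, 0.0, -1.0]]
force: [0.9, -0.2, 0.3]
opening: 0.999
grasp_force: 0.0
```

Emit:
drive_tool(moves=[{"claw":1,"travel":[0.034,0.021,0],"twist":[0,0,0]},{"claw":1,"travel":[0.034,0.021,0],"twist":[0,0,0]},{"claw":1,"travel":[0.034,0.021,0],"twist":[0,0,0]},{"claw":1,"travel":[0.034,0.021,0],"twist":[0,0,0]},{"claw":1,"travel":[0.034,0.021,0],"twist":[0,0,0]},{"claw":1,"travel":[0.034,0.021,0],"twist":[0,0,0]},{"claw":1,"travel":[0.034,0.021,0],"twist":[0,0,0]},{"claw":1,"travel":[0.034,0.021,0],"twist":[0,0,0]},{"claw":1,"travel":[0.034,0.021,0],"twist":[0,0,0]},{"claw":1,"travel":[0.034,0.021,0],"twist":[0,0,0]},{"claw":1,"travel":[0,0,0],"twist":[0,0,0]},{"claw":1,"travel":[0,0,0],"twist":[0,0,0]}])

```text
t: 3.1
eef_pos: [0.4786, 0.2508, 0.3029]
orientation: [[-0.245, 0.97, -0.002], [0.97, 0.245, -0.001], [-0.0, -0.002, -1.0]]
force: [0.8, -1.0, 0.0]
opening: 0.999
grasp_force: 0.0
```

Emit:
drive_tool(moves=[{"claw":1,"travel":[0.0253,0.017,0],"twist":[0,0,0]},{"claw":1,"travel":[0.0253,0.017,0],"twist":[0,0,0]},{"claw":1,"travel":[0.0253,0.017,0],"twist":[0,0,0]},{"claw":1,"travel":[0,0,0],"twist":[0,0,0]},{"claw":1,"travel":[0,0,0],"twist":[0,0,0]}])

```text
t: 3.52
eef_pos: [0.51, 0.3346, 0.3033]
orientation: [[-0.242, 0.97, -0.001], [0.97, 0.242, -0.001], [-0.001, -0.001, -1.0]]
force: [0.2, -0.5, 0.8]
opening: 1.0
grasp_force: 0.0
```

```bash
python3 - <<'E'
from h import *
f=cam("side"); im=f["frame"]; print(state()["eef_pos"],w2p(f,[[.51,.337,.112],state()["eef_pos"]-[0,0,.073]]))
cv2.imwrite("pics/s1.png",cv2.resize(im[240:480,100:420],(800,600)))
E
```

```text
[0.50973009 0.3339392  0.30336503] [[245.41247885 377.32872154]
 [238.94552815 310.12880558]]
```

View pics/s1.png

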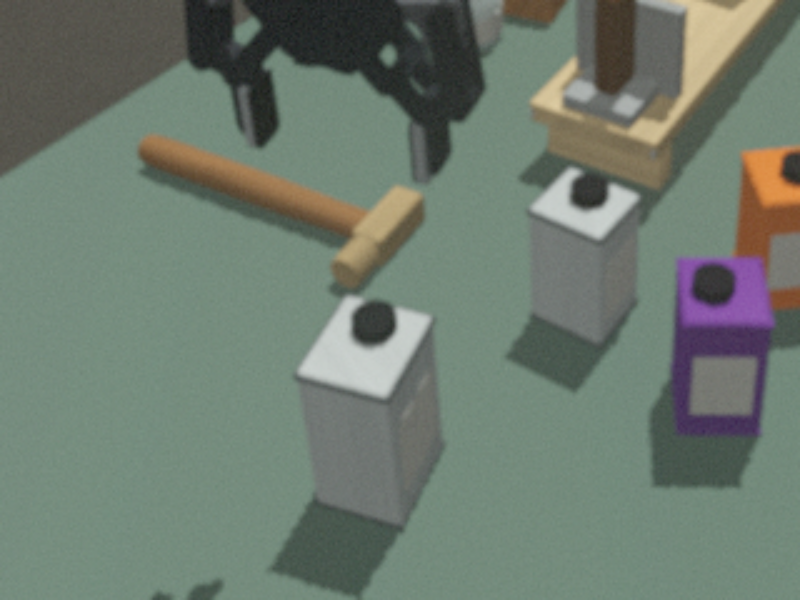

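The gripper is centred over the mid tin: its top is at about pixel (246,378) in the side view, against a prediction of (245,377). Descending.

Emit:
drive_tool(moves=[{"claw":1,"travel":[0.003,0,0.03],"twist":[0,0,0]},{"claw":1,"travel":[0,0,0.03],"twist":[0,0,0]},{"claw":1,"travel":[0,0,0.03],"twist":[0,0,0]},{"claw":1,"travel":[0,0,0.03],"twist":[0,0,0]},{"claw":1,"travel":[0,0,0.025],"twist":[0,0,0]},{"claw":1,"travel":[0,0,0.019],"twist":[0,0,0]},{"claw":1,"travel":[0,0,0],"twist":[0,0,0]},{"claw":0.5,"travel":[0,0,0],"twist":[0,0,0]},{"claw":0.5,"travel":[0,0,0],"twist":[0,0,0]},{"claw":0.5,"travel":[0,0,0],"twist":[0,0,0]},{"claw":0.5,"travel":[0,0,0],"twist":[0,0,0]},{"claw":0.5,"travel":[0,0,0],"twist":[0,0,0]}], squeeze=30)

```text
t: 4.57
eef_pos: [0.5105, 0.3383, 0.1424]
orientation: [[-0.242, 0.97, 0.003], [0.97, 0.242, 0.001], [0.0, 0.003, -1.0]]
force: [-0.9, -1.6, 5.4]
opening: 0.654
grasp_force: 35.1
```

Emit:
drive_tool(moves=[{"claw":0.5,"travel":[0,0,-0.01],"twist":[0,0,0]},{"claw":0.5,"travel":[0,0,-0.025],"twist":[0,0,0]},{"claw":0.5,"travel":[0,0,-0.03],"twist":[0,0,0]},{"claw":0.5,"travel":[0,0,-0.03],"twist":[0,0,0]},{"claw":0.5,"travel":[0,0,-0.03],"twist":[0,0,0]},{"claw":0.5,"travel":[0,0,-0.03],"twist":[0,0,0.05]},{"claw":0.5,"travel":[0,0,-0.025],"twist":[0,0,0.05]},{"claw":0.5,"travel":[0,0,-0.015],"twist":[0,0,0.05]},{"claw":0.5,"travel":[0,0,0],"twist":[0,0,0.039]},{"claw":0.5,"travel":[0,0,0],"twist":[0,0,0]}])

```text
t: 5.4
eef_pos: [0.5095, 0.3385, 0.3368]
orientation: [[-0.055, 0.998, 0.003], [0.999, 0.055, 0.002], [0.002, 0.003, -1.0]]
force: [-0.7, 0.3, -4.3]
opening: 0.65
grasp_force: 34.7
```

Emit:
drive_tool(moves=[{"claw":0.5,"travel":[-0.015,0.001,0],"twist":[0,0,0]},{"claw":0.5,"travel":[-0.03,0.001,0],"twist":[0,0,0]},{"claw":0.5,"travel":[-0.035,0.001,0],"twist":[0,0,0]},{"claw":0.5,"travel":[-0.035,0.001,0],"twist":[0,0,0]},{"claw":0.5,"travel":[-0.035,0.001,0],"twist":[0,0,0]},{"claw":0.5,"travel":[-0.035,0.001,0],"twist":[0,0,0]},{"claw":0.5,"travel":[-0.035,0.001,0],"twist":[0,0,0]},{"claw":0.5,"travel":[-0.035,0.001,0],"twist":[0,0,0]},{"claw":0.5,"travel":[-0.035,0.001,0],"twist":[0,0,0]},{"claw":0.5,"travel":[-0.035,0.001,0],"twist":[0,0,0]},{"claw":0.5,"travel":[-0.035,0.001,0],"twist":[0,0,0]},{"claw":0.5,"travel":[-0.035,0.001,0],"twist":[0,0,0]}])

```text
t: 6.4
eef_pos: [0.5415, -0.0576, 0.3332]
orientation: [[-0.056, 0.998, -0.003], [0.998, 0.056, 0.001], [0.001, -0.003, -1.0]]
force: [0.9, 0.7, -3.1]
opening: 0.654
grasp_force: 34.5
```

Emit:
drive_tool(moves=[{"claw":0.5,"travel":[-0.035,0.001,0],"twist":[0,0,0]},{"claw":0.5,"travel":[-0.03,0.001,0],"twist":[0,0,0]},{"claw":0.5,"travel":[-0.02,0.001,0],"twist":[0,0,0]},{"claw":0.5,"travel":[-0.01,0.001,0],"twist":[0,0,0]},{"claw":0.5,"travel":[0,0,0],"twist":[0,0,0]},{"claw":0.5,"travel":[0,0,0],"twist":[0,0,0]}])

```text
t: 6.9
eef_pos: [0.5515, -0.1499, 0.3337]
orientation: [[-0.054, 0.999, -0.002], [0.999, 0.054, 0.002], [0.002, -0.002, -1.0]]
force: [0.3, -0.1, -3.8]
opening: 0.652
grasp_force: 34.5
```

```bash
python3 - <<'E'
from h import *
s=state(); print({k:np.round(s[k],4) for k in("eef_pos","orientation","force","moment","opening","grasp_force")})
o=np.zeros((560,800,3),np.uint8)
f=cam("side"); o[:,:400]=cv2.resize(f["frame"][100:380,300:500],(400,560))
g=cam("top"); o[:320,400:]=cv2.resize(g["frame"][180:340,350:550],(400,320)); cv2.imwrite("pics/s2.png",o)
E
```

```text
{'eef_pos': array([ 0.5515, -0.1499,  0.3337]), 'orientation': array([[-0.0545,  0.9985, -0.0023],
       [ 0.9985,  0.0545,  0.0021],
       [ 0.0022, -0.0021, -1.    ]]), 'force': array([ 0.284 , -0.1147, -3.7862]), 'moment': array([ 0.0021, -0.0406, -0.004 ]), 'opening': np.float64(0.6517), 'grasp_force': np.float64(34.5495)}
```

View pics/s2.png

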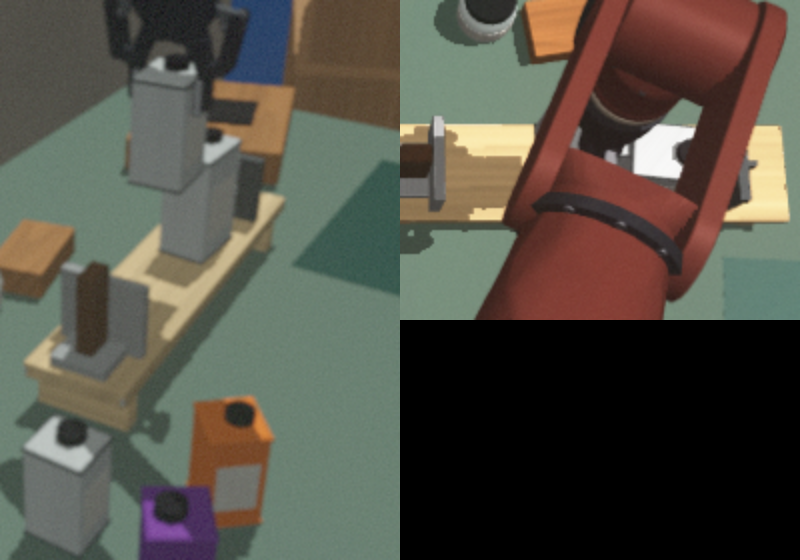

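Mid tin hangs upright above its gap next to the tall tin, and the jaw is still open. Lowering it.

Emit:
drive_tool(moves=[{"claw":0.5,"travel":[-0.01,0.002,0],"twist":[0,0,0]},{"claw":0.5,"travel":[-0.01,0.002,0],"twist":[0,0,0]},{"claw":0.5,"travel":[0,0,0.02],"twist":[0,0,0]},{"claw":0.5,"travel":[0,0,0.025],"twist":[0,0,0]},{"claw":0.5,"travel":[0,0,0.025],"twist":[0,0,0]},{"claw":0.5,"travel":[0,0,0.025],"twist":[0,0,0]},{"claw":0.5,"travel":[0,0,0.02],"twist":[0,0,0]},{"claw":0.5,"travel":[0,0,0.008],"twist":[0,0,0]},{"claw":0.5,"travel":[0,0,0],"twist":[0,0,0]},{"claw":0.5,"travel":[0,0,0],"twist":[0,0,0]}])

```text
t: 7.83
eef_pos: [0.5578, -0.1702, 0.2123]
orientation: [[-0.055, 0.998, 0.0], [0.998, 0.055, -0.0], [-0.0, 0.0, -1.0]]
force: [-0.1, -0.2, -3.3]
opening: 0.655
grasp_force: 34.4
```

Emit:
drive_tool(moves=[{"claw":0.5,"travel":[0,0,0.003],"twist":[0,0,0]},{"claw":0.5,"travel":[0,0,0.002],"twist":[0,0,0]},{"claw":0.5,"travel":[0,0,0.002],"twist":[0,0,0]},{"claw":0.5,"travel":[0,0,0.002],"twist":[0,0,0]},{"claw":0.5,"travel":[0,0,0],"twist":[0,0,0]},{"claw":0.5,"travel":[0,0,0],"twist":[0,0,0]}])

```text
t: 8.33
eef_pos: [0.5573, -0.17, 0.203]
orientation: [[-0.055, 0.998, -0.0], [0.998, 0.055, -0.0], [-0.0, -0.0, -1.0]]
force: [-0.2, -0.0, -4.2]
opening: 0.653
grasp_force: 34.5
```

Emit:
drive_tool(moves=[{"claw":0.5,"travel":[0,0,0.001],"twist":[0,0,0]},{"claw":0.5,"travel":[0,0,0.001],"twist":[0,0,0]},{"claw":0.5,"travel":[0,0,0],"twist":[0,0,0]},{"claw":0.5,"travel":[0,0,0],"twist":[0,0,0]}])

```text
t: 8.67
eef_pos: [0.5576, -0.1702, 0.2025]
orientation: [[-0.055, 0.998, 0.0], [0.998, 0.055, -0.0], [-0.0, 0.0, -1.0]]
force: [-4.1, 1.2, 4.9]
opening: 0.65
grasp_force: 35.4
```

Emit:
drive_tool(moves=[{"claw":1,"travel":[0,0,0],"twist":[0,0,0]},{"claw":1,"travel":[0,0,0],"twist":[0,0,0]},{"claw":1,"travel":[0,0,0],"twist":[0,0,0]},{"claw":1,"travel":[0,0,0],"twist":[0,0,0]},{"claw":1,"travel":[0,0,-0.01],"twist":[0,0,0]},{"claw":1,"travel":[0,0,-0.02],"twist":[0,0,0]},{"claw":1,"travel":[0,0,-0.03],"twist":[0,0,0]},{"claw":1,"travel":[0,0,-0.03],"twist":[0,0,0]},{"claw":1,"travel":[0,0,-0.03],"twist":[0,0,0]}])

```text
t: 9.42
eef_pos: [0.5572, -0.1699, 0.3226]
orientation: [[-0.055, 0.998, -0.0], [0.998, 0.055, 0.0], [0.0, -0.0, -1.0]]
force: [1.0, 0.9, 0.4]
opening: 0.998
grasp_force: 0.0
```

Emit:
drive_tool(moves=[{"claw":1,"travel":[0.02,-0.0061,0],"twist":[0,0,0]},{"claw":1,"travel":[0.034,-0.0061,0],"twist":[0,0,0]},{"claw":1,"travel":[0.034,-0.0061,0],"twist":[0,0,0]},{"claw":1,"travel":[0.034,-0.0061,0],"twist":[0,0,0]},{"claw":1,"travel":[0.034,-0.0061,0],"twist":[0,0,0]},{"claw":1,"travel":[0.034,-0.0061,0],"twist":[0,0,0]},{"claw":1,"travel":[0.034,-0.0061,0],"twist":[0,0,0]},{"claw":1,"travel":[0.034,-0.0061,0],"twist":[0,0,0]},{"claw":1,"travel":[0.034,-0.0061,0],"twist":[0,0,0]},{"claw":1,"travel":[0.034,-0.0061,0],"twist":[0,0,0]},{"claw":1,"travel":[0,0,0],"twist":[0,0,0.0515]},{"claw":1,"travel":[0,0,0],"twist":[0,0,0]}])

```text
t: 10.42
eef_pos: [0.478, 0.154, 0.3217]
orientation: [[-0.006, 1.0, 0.001], [1.0, 0.006, 0.0], [0.0, 0.001, -1.0]]
force: [0.4, -1.0, 0.6]
opening: 0.997
grasp_force: 0.0
```

```bash
python3 - <<'E'
from h import *
s=state(); print({k:np.round(s[k],4) for k in("eef_pos","orientation","force","opening")})
o=np.zeros((600,800,3),np.uint8)
f=cam("side"); o[:,:400]=cv2.resize(f["frame"][120:420,290:490],(400,600))
g=cam("top"); o[:320,400:]=cv2.resize(g["frame"][180:340,350:550],(400,320)); cv2.imwrite("pics/s3.png",o)
print(w2p(f,[[.4787,.1552,.098]]))
E
```

```text
{'eef_pos': array([0.478 , 0.154 , 0.3217]), 'orientation': array([[-6.5e-03,  1.0e+00,  1.2e-03],
       [ 1.0e+00,  6.5e-03,  2.0e-04],
       [ 2.0e-04,  1.2e-03, -1.0e+00]]), 'force': array([ 0.3508, -0.9662,  0.5523]), 'opening': np.float64(0.9973)}
[[332.95002429 320.62702563]]
```

View pics/s3.png

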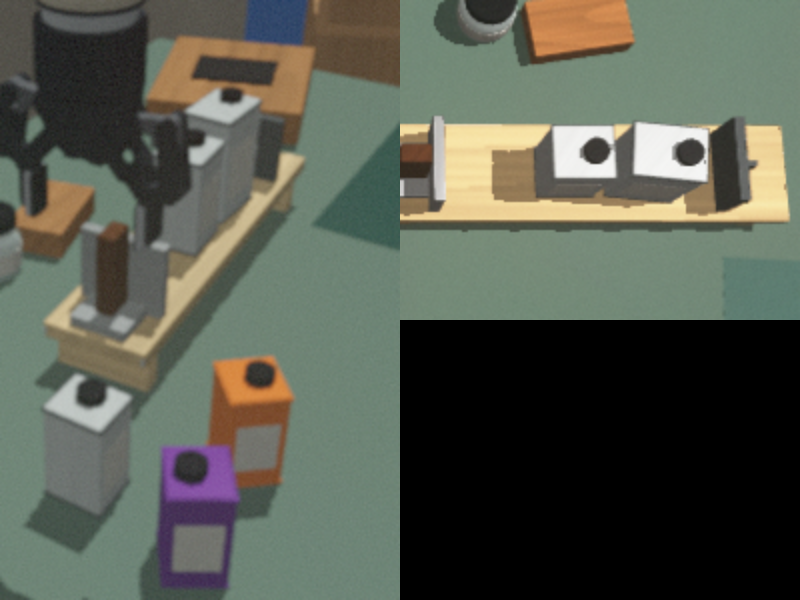

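Mid tin stands upright next to the tall one, with a small gap. The short tin's top is at about (333.6,321) in the side view, against a prediction of (333,320.6). Descending onto it.

Emit:
drive_tool(moves=[{"claw":1,"travel":[0.0012,0.0007,0.03],"twist":[0,0,0]},{"claw":1,"travel":[0,0,0.035],"twist":[0,0,0]},{"claw":1,"travel":[0,0,0.035],"twist":[0,0,0]},{"claw":1,"travel":[0,0,0.035],"twist":[0,0,0]},{"claw":1,"travel":[0,0,0.03],"twist":[0,0,0]},{"claw":1,"travel":[0,0,0.02],"twist":[0,0,0]},{"claw":1,"travel":[0,0,0.013],"twist":[0,0,0]},{"claw":0.5,"travel":[0,0,0],"twist":[0,0,0]},{"claw":0.5,"travel":[0,0,0],"twist":[0,0,0]},{"claw":0.5,"travel":[0,0,0],"twist":[0,0,0]},{"claw":0.5,"travel":[0,0,0],"twist":[0,0,0]},{"claw":0.5,"travel":[0,0,0],"twist":[0,0,0]}])

```text
t: 11.52
eef_pos: [0.4799, 0.1533, 0.1239]
orientation: [[-0.003, 1.0, 0.002], [1.0, 0.003, 0.0], [0.0, 0.002, -1.0]]
force: [-0.1, 0.8, -3.0]
opening: 0.65
grasp_force: 36.2
```

Emit:
drive_tool(moves=[{"claw":0.5,"travel":[0,0,-0.01],"twist":[0,0,0]},{"claw":0.5,"travel":[0,0,-0.025],"twist":[0,0,0]},{"claw":0.5,"travel":[0,0,-0.035],"twist":[0,0,0]},{"claw":0.5,"travel":[0,0,-0.035],"twist":[0,0,0]},{"claw":0.5,"travel":[0,0,-0.035],"twist":[0,0,0]},{"claw":0.5,"travel":[0,0,-0.03],"twist":[0,0,0]},{"claw":0.5,"travel":[0,0,-0.02],"twist":[0,0,-0.025]},{"claw":0.5,"travel":[0,0,-0.01],"twist":[0,0,-0.027]},{"claw":0.5,"travel":[0,0,0],"twist":[0,0,0]}])

```text
t: 12.27
eef_pos: [0.4807, 0.1538, 0.328]
orientation: [[-0.056, 0.998, 0.009], [0.998, 0.056, 0.001], [0.001, 0.009, -1.0]]
force: [0.5, 0.7, -2.2]
opening: 0.648
grasp_force: 36.4
```

Emit:
drive_tool(moves=[{"claw":0.5,"travel":[-0.015,0.005,0],"twist":[0,0,0]},{"claw":0.5,"travel":[-0.03,0.006,0],"twist":[0,0,0]},{"claw":0.5,"travel":[-0.035,0.008,0],"twist":[0,0,0]},{"claw":0.5,"travel":[-0.035,0.008,0],"twist":[0,0,0]},{"claw":0.5,"travel":[-0.035,0.008,0],"twist":[0,0,0]},{"claw":0.5,"travel":[-0.035,0.008,0],"twist":[0,0,0]},{"claw":0.5,"travel":[-0.03,0.006,0],"twist":[0,0,0]},{"claw":0.5,"travel":[-0.025,0.005,0],"twist":[0,0,0]},{"claw":0.5,"travel":[-0.015,0.004,0],"twist":[0,0,0]},{"claw":0.5,"travel":[-0.004,0,0],"twist":[0,0,0]},{"claw":0.5,"travel":[0,0,0],"twist":[0,0,0]},{"claw":0.5,"travel":[0,0,0],"twist":[0,0,0]}])

```text
t: 13.27
eef_pos: [0.5509, -0.101, 0.3222]
orientation: [[-0.056, 0.998, -0.002], [0.998, 0.056, 0.002], [0.002, -0.001, -1.0]]
force: [0.2, 0.5, -2.9]
opening: 0.651
grasp_force: 36.4
```

Emit:
drive_tool(moves=[{"claw":0.5,"travel":[-0.0015,0.0017,0.02],"twist":[0,0,0]},{"claw":0.5,"travel":[0,0,0.025],"twist":[0,0,0]},{"claw":0.5,"travel":[0,0,0.025],"twist":[0,0,0]},{"claw":0.5,"travel":[0,0,0.025],"twist":[0,0,0]},{"claw":0.5,"travel":[0,0,0.02],"twist":[0,0,0]},{"claw":0.5,"travel":[0,0,0.01],"twist":[0,0,0]},{"claw":0.5,"travel":[0,0,0.003],"twist":[0,0,0]},{"claw":0.5,"travel":[0,0,0.002],"twist":[0,0,0]},{"claw":0.5,"travel":[0,0,0.002],"twist":[0,0,0]},{"claw":0.5,"travel":[0,0,0],"twist":[0,0,0]},{"claw":0.5,"travel":[0,0,0],"twist":[0,0,0]}])

```text
t: 14.18
eef_pos: [0.5541, -0.1036, 0.1924]
orientation: [[-0.056, 0.998, 0.003], [0.998, 0.056, -0.001], [-0.001, 0.002, -1.0]]
force: [0.0, -0.4, -1.9]
opening: 0.65
grasp_force: 36.3
```

Emit:
drive_tool(moves=[{"claw":0.5,"travel":[0,0,0.002],"twist":[0,0,0]},{"claw":0.5,"travel":[0,0,0.002],"twist":[0,0,0]},{"claw":0.5,"travel":[0,0,0.001],"twist":[0,0,0]},{"claw":0.5,"travel":[0,0,0.001],"twist":[0,0,0]},{"claw":0.5,"travel":[0,0,0.001],"twist":[0,0,0]},{"claw":0.5,"travel":[0,0,0.001],"twist":[0,0,0]},{"claw":0.5,"travel":[0,0,0],"twist":[0,0,0]},{"claw":0.5,"travel":[0,0,0],"twist":[0,0,0]}])

```text
t: 14.85
eef_pos: [0.5532, -0.1035, 0.1838]
orientation: [[-0.055, 0.998, -0.0], [0.998, 0.055, -0.0], [0.0, -0.0, -1.0]]
force: [-3.9, 0.8, 4.6]
opening: 0.649
grasp_force: 36.9
```

Emit:
drive_tool(moves=[{"claw":1,"travel":[0,0,0],"twist":[0,0,0]},{"claw":1,"travel":[0,0,0],"twist":[0,0,0]},{"claw":1,"travel":[0,0,0],"twist":[0,0,0]},{"claw":1,"travel":[0,0,0],"twist":[0,0,0]},{"claw":1,"travel":[0,0,-0.01],"twist":[0,0,0]},{"claw":1,"travel":[0,0,-0.02],"twist":[0,0,0]},{"claw":1,"travel":[0,0,-0.03],"twist":[0,0,0]},{"claw":1,"travel":[0,0,-0.03],"twist":[0,0,0]},{"claw":1,"travel":[0,0,-0.02],"twist":[0,0,0]}])

```text
t: 15.6
eef_pos: [0.5543, -0.1037, 0.2968]
orientation: [[-0.056, 0.998, 0.004], [0.998, 0.056, -0.001], [-0.002, 0.004, -1.0]]
force: [0.1, -1.3, 0.1]
opening: 0.996
grasp_force: 0.0
```

Emit:
drive_tool(moves=[{"claw":1,"travel":[0.025,0,0],"twist":[0,0,0]},{"claw":1,"travel":[0.03,0,0],"twist":[0,0,0]},{"claw":1,"travel":[0.03,0.001,0],"twist":[0,0,0]},{"claw":1,"travel":[0.018,0,0],"twist":[0,0,0]},{"claw":1,"travel":[0,0,0],"twist":[0,0,0]},{"claw":1,"travel":[0,0,0],"twist":[0,0,0]}])

```text
t: 16.1
eef_pos: [0.5486, 0.0001, 0.2936]
orientation: [[-0.058, 0.998, 0.001], [0.998, 0.058, -0.001], [-0.001, 0.001, -1.0]]
force: [-0.2, 0.7, 0.5]
opening: 0.995
grasp_force: 0.0
```

```bash
python3 - <<'E'
from h import *
s=state(); print({k:np.round(s[k],4) for k in("eef_pos","orientation","force","opening")})
o=np.zeros((600,800,3),np.uint8)
f=cam("side"); o[:,:400]=cv2.resize(f["frame"][120:360,300:460],(400,600))
g=cam("top"); o[:320,400:]=cv2.resize(g["frame"][180:340,350:550],(400,320)); cv2.imwrite("pics/s4.png",o)
E
```

```text
{'eef_pos': array([5.486e-01, 1.000e-04, 2.936e-01]), 'orientation': array([[-5.770e-02,  9.983e-01,  1.100e-03],
       [ 9.983e-01,  5.770e-02, -7.000e-04],
       [-7.000e-04,  1.000e-03, -1.000e+00]]), 'force': array([-0.2112,  0.7454,  0.533 ]), 'opening': np.float64(0.9949)}
```

View pics/s4.png

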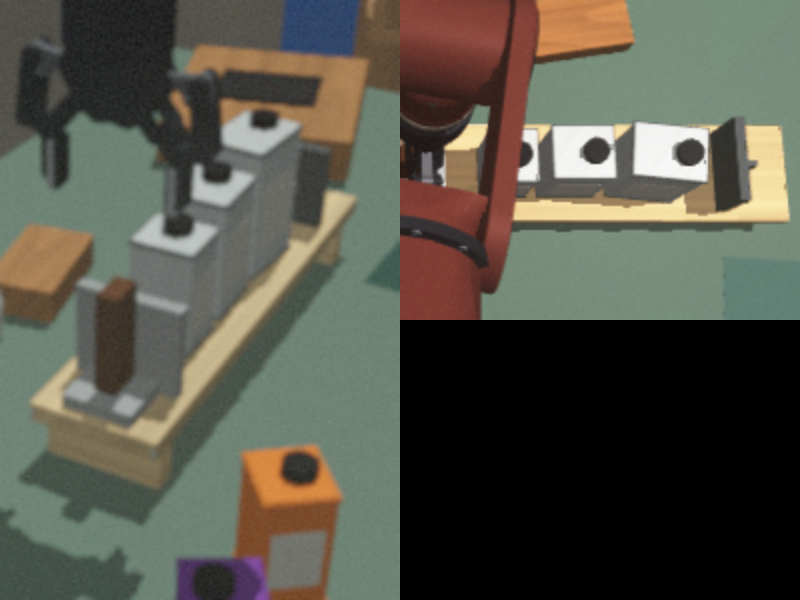

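All three tins stand upright in order, and the gripper is above the jaw's grip (side crop ~(116,287)). Descending to pinch it.

Emit:
drive_tool(moves=[{"claw":1,"travel":[0,0,0.02],"twist":[0,0,0]},{"claw":1,"travel":[0,0,0.025],"twist":[0,0,0]},{"claw":1,"travel":[0,0,0.025],"twist":[0,0,0]},{"claw":1,"travel":[0,0,0.02],"twist":[0,0,0]},{"claw":1,"travel":[0,0,0.01],"twist":[0,0,0]},{"claw":0.15,"travel":[0,0,0],"twist":[0,0,0]},{"claw":0.15,"travel":[0,0,0],"twist":[0,0,0]},{"claw":0.15,"travel":[0,0,0],"twist":[0,0,0]},{"claw":0.15,"travel":[0,0,0],"twist":[0,0,0]},{"claw":0.15,"travel":[0,0,0],"twist":[0,0,0]},{"claw":0.15,"travel":[0,0,0],"twist":[0,0,0]},{"claw":0.15,"travel":[0,0,0],"twist":[0,0,0]}], squeeze=60)

```text
t: 17.2
eef_pos: [0.548, -0.0008, 0.1947]
orientation: [[-0.056, 0.998, -0.002], [0.998, 0.056, -0.001], [-0.001, -0.002, -1.0]]
force: [-5.9, -0.7, 7.2]
opening: 0.225
grasp_force: 61.9
```

Emit:
drive_tool(moves=[{"claw":0.15,"travel":[0,-0.001,-0.001],"twist":[0,0,0]},{"claw":0.15,"travel":[-0.001,0,0],"twist":[0,0,0]},{"claw":0.15,"travel":[-0.002,0,0],"twist":[0,0,0]},{"claw":0.15,"travel":[-0.002,0,0],"twist":[0,0,0]},{"claw":0.15,"travel":[-0.002,0,0],"twist":[0,0,0]},{"claw":0.15,"travel":[-0.002,0,0],"twist":[0,0,0]},{"claw":0.15,"travel":[-0.002,0,0],"twist":[0,0,0]},{"claw":0.15,"travel":[-0.002,0,0],"twist":[0,0,0]},{"claw":0.15,"travel":[-0.002,0,0],"twist":[0,0,0]},{"claw":0.15,"travel":[-0.002,0,0],"twist":[0,0,0]}])

```text
t: 18.03
eef_pos: [0.5488, -0.0178, 0.1947]
orientation: [[-0.055, 0.998, 0.0], [0.998, 0.055, 0.0], [0.0, 0.001, -1.0]]
force: [-1.6, 2.1, 5.2]
opening: 0.224
grasp_force: 61.7
```

Emit:
drive_tool(moves=[{"claw":0.15,"travel":[-0.002,0,0],"twist":[0,0,0]},{"claw":0.15,"travel":[-0.002,0,0],"twist":[0,0,0]},{"claw":0.15,"travel":[-0.002,0,0],"twist":[0,0,0]},{"claw":0.15,"travel":[-0.002,0,0],"twist":[0,0,0]},{"claw":0.15,"travel":[-0.002,0,0],"twist":[0,0,0]},{"claw":0.15,"travel":[-0.002,0,0],"twist":[0,0,0]},{"claw":0.15,"travel":[-0.002,0,0],"twist":[0,0,0]},{"claw":0.15,"travel":[-0.002,0,0],"twist":[0,0,0]},{"claw":0.15,"travel":[-0.002,0,0],"twist":[0,0,0]},{"claw":0.15,"travel":[-0.002,0,0],"twist":[0,0,0]}])

```text
t: 18.87
eef_pos: [0.5499, -0.0378, 0.1947]
orientation: [[-0.055, 0.998, 0.0], [0.998, 0.055, 0.0], [0.0, 0.0, -1.0]]
force: [-2.1, 1.8, 5.9]
opening: 0.226
grasp_force: 61.7
```

Emit:
drive_tool(moves=[{"claw":0.15,"travel":[-0.002,0,0],"twist":[0,0,0]},{"claw":0.15,"travel":[-0.002,0,0],"twist":[0,0,0]},{"claw":0.15,"travel":[-0.002,0,0],"twist":[0,0,0]},{"claw":0.15,"travel":[-0.002,0,0],"twist":[0,0,0]},{"claw":0.15,"travel":[-0.002,0,0],"twist":[0,0,0]},{"claw":0.15,"travel":[-0.002,0,0],"twist":[0,0,0]},{"claw":0.15,"travel":[-0.002,0,0],"twist":[0,0,0]},{"claw":0.15,"travel":[-0.002,0,0],"twist":[0,0,0]},{"claw":0.15,"travel":[-0.002,0,0],"twist":[0,0,0]},{"claw":0.15,"travel":[-0.002,0,0],"twist":[0,0,0]}])

```text
t: 19.7
eef_pos: [0.5509, -0.0566, 0.1947]
orientation: [[-0.055, 0.998, 0.0], [0.998, 0.055, 0.003], [0.003, 0.0, -1.0]]
force: [-2.1, 7.4, 7.1]
opening: 0.227
grasp_force: 61.8
```

Emit:
drive_tool(moves=[{"claw":0.15,"travel":[-0.002,0,0],"twist":[0,0,0]},{"claw":0.15,"travel":[-0.002,0,0],"twist":[0,0,0]},{"claw":0.15,"travel":[-0.002,0,0],"twist":[0,0,0]},{"claw":0.15,"travel":[-0.002,0,0],"twist":[0,0,0]},{"claw":0.15,"travel":[-0.002,0,0],"twist":[0,0,0]},{"claw":0.15,"travel":[-0.002,0,0],"twist":[0,0,0]},{"claw":0.15,"travel":[-0.002,0,0],"twist":[0,0,0]},{"claw":0.15,"travel":[-0.002,0,0],"twist":[0,0,0]}])

```text
t: 20.37
eef_pos: [0.5517, -0.0716, 0.1947]
orientation: [[-0.055, 0.998, -0.0], [0.998, 0.055, 0.004], [0.004, 0.0, -1.0]]
force: [-1.2, 8.7, 8.0]
opening: 0.226
grasp_force: 61.8
```

Emit:
drive_tool(moves=[{"claw":0.15,"travel":[-0.0015,0,0],"twist":[0,0,0]},{"claw":0.15,"travel":[-0.0015,0,0],"twist":[0,0,0]},{"claw":0.15,"travel":[-0.0015,0,0],"twist":[0,0,0]},{"claw":0.15,"travel":[-0.0015,0,0],"twist":[0,0,0]},{"claw":0.15,"travel":[-0.0015,0,0],"twist":[0,0,0]},{"claw":0.15,"travel":[-0.0015,0,0],"twist":[0,0,0]},{"claw":0.15,"travel":[-0.0015,0,0],"twist":[0,0,0]},{"claw":0.15,"travel":[-0.0015,0,0],"twist":[0,0,0]},{"claw":0.15,"travel":[-0.0015,0,0],"twist":[0,0,0]},{"claw":0.15,"travel":[-0.0015,0,0],"twist":[0,0,0]}])

```text
t: 21.2
eef_pos: [0.5525, -0.0865, 0.1947]
orientation: [[-0.055, 0.998, -0.0], [0.998, 0.055, 0.005], [0.005, 0.0, -1.0]]
force: [-2.2, 10.4, 6.8]
opening: 0.227
grasp_force: 62.0
```

```bash
python3 - <<'E'
from h import *
s=state(); print({k:np.round(s[k],4) for k in("eef_pos","force","moment")})
o=np.zeros((600,800,3),np.uint8)
f=cam("side"); o[:,:400]=cv2.resize(f["frame"][120:360,300:460],(400,600))
g=cam("top"); o[:500,400:]=cv2.resize(g["frame"][210:310,470:550],(400,500)); cv2.imwrite("pics/s5.png",o)
E
```

```text
{'eef_pos': array([ 0.5525, -0.0865,  0.1947]), 'force': array([-2.1637, 10.4255,  6.8286]), 'moment': array([1.0649, 0.4317, 0.0449])}
```

View pics/s5.png

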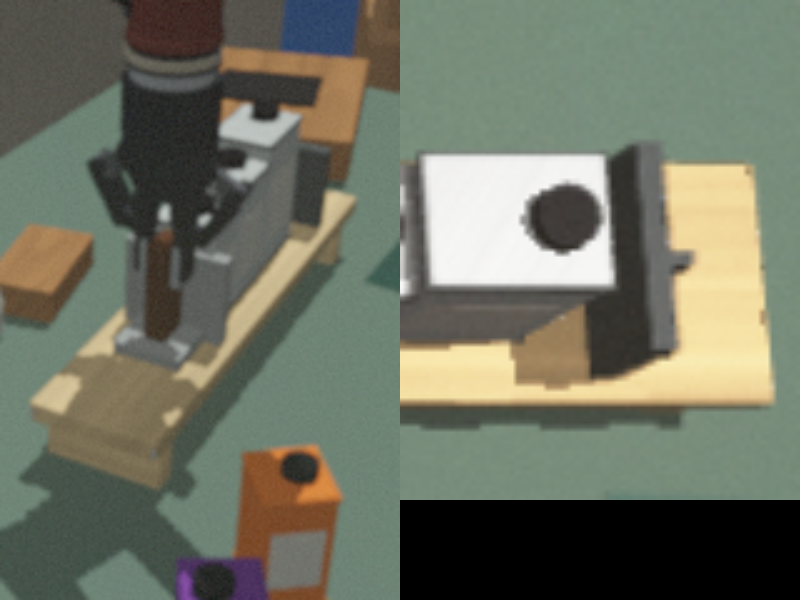

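The row is closed up and square; the remaining gap is between the tall tin's end (~(512,254) in the top view) and the plate. Computing it.

```bash
python3 - <<'E'
from h import *
import pickle
f=pickle.load(open("top.pkl","rb"))
y=np.array([-.0555,.9985]);c=np.array([.5576,-.1923])
print((p2w(f,[[512.2,254]],.186)[0,:2]-c)@y)
E
```

```text
-0.11744916586279767
```

Emit:
drive_tool(moves=[{"claw":0.15,"travel":[-0.001,0,0],"twist":[0,0,0]},{"claw":0.15,"travel":[-0.001,0,0],"twist":[0,0,0]},{"claw":0.15,"travel":[-0.001,0,0],"twist":[0,0,0]},{"claw":0.15,"travel":[-0.001,0,0],"twist":[0,0,0]},{"claw":0.15,"travel":[-0.001,0,0],"twist":[0,0,0]}])

```text
t: 21.72
eef_pos: [0.5528, -0.0913, 0.1947]
orientation: [[-0.055, 0.998, -0.0], [0.998, 0.055, 0.005], [0.005, 0.0, -1.0]]
force: [-2.0, 9.7, 6.7]
opening: 0.229
grasp_force: 61.9
```

Emit:
drive_tool(moves=[{"claw":0.15,"travel":[-0.0015,0,0],"twist":[0,0,0]},{"claw":0.15,"travel":[-0.0015,0,0],"twist":[0,0,0]},{"claw":0.15,"travel":[-0.0015,0,0],"twist":[0,0,0]},{"claw":0.15,"travel":[-0.0015,0,0],"twist":[0,0,0]},{"claw":0.15,"travel":[-0.0015,0,0],"twist":[0,0,0]},{"claw":0.15,"travel":[-0.0015,0,0],"twist":[0,0,0]},{"claw":0.15,"travel":[-0.0015,0,0],"twist":[0,0,0]},{"claw":0.15,"travel":[-0.0015,0,0],"twist":[0,0,0]},{"claw":0.15,"travel":[-0.0015,0,0],"twist":[0,0,0]}])

```text
t: 22.47
eef_pos: [0.5536, -0.1048, 0.1947]
orientation: [[-0.055, 0.998, -0.0], [0.998, 0.055, 0.005], [0.005, -0.0, -1.0]]
force: [-3.7, 10.3, 7.7]
opening: 0.225
grasp_force: 61.9
```

Emit:
drive_tool(moves=[{"claw":0.15,"travel":[-0.0007,0,0],"twist":[0,0,0]},{"claw":0.15,"travel":[-0.0007,0,0],"twist":[0,0,0]},{"claw":0.15,"travel":[-0.0007,0,0],"twist":[0,0,0]},{"claw":0.15,"travel":[-0.0007,0,0],"twist":[0,0,0]}])

```text
t: 22.8
eef_pos: [0.5537, -0.1075, 0.1947]
orientation: [[-0.055, 0.998, -0.0], [0.998, 0.055, 0.005], [0.005, -0.0, -1.0]]
force: [-1.6, 10.6, 8.2]
opening: 0.226
grasp_force: 61.9
```

Emit:
drive_tool(moves=[{"claw":0.15,"travel":[-0.0005,0,0],"twist":[0,0,0]},{"claw":0.15,"travel":[-0.0005,0,0],"twist":[0,0,0]},{"claw":0.15,"travel":[-0.0005,0,0],"twist":[0,0,0]},{"claw":0.15,"travel":[-0.0005,0,0],"twist":[0,0,0]}])

```text
t: 23.13
eef_pos: [0.5538, -0.1095, 0.1947]
orientation: [[-0.055, 0.998, -0.0], [0.998, 0.055, 0.005], [0.005, -0.0, -1.0]]
force: [-2.1, 10.5, 7.4]
opening: 0.226
grasp_force: 62.0
```

Emit:
drive_tool(moves=[{"claw":0.15,"travel":[-0.0005,0,0],"twist":[0,0,0]},{"claw":0.15,"travel":[-0.0005,0,0],"twist":[0,0,0]},{"claw":0.15,"travel":[-0.0005,0,0],"twist":[0,0,0]},{"claw":0.15,"travel":[-0.0005,0,0],"twist":[0,0,0]}])

```text
t: 23.47
eef_pos: [0.5539, -0.1115, 0.1947]
orientation: [[-0.055, 0.998, -0.0], [0.998, 0.055, 0.005], [0.005, -0.0, -1.0]]
force: [-2.3, 10.4, 7.6]
opening: 0.228
grasp_force: 62.0
```

Emit:
drive_tool(moves=[{"claw":0.15,"travel":[-0.0005,0,0],"twist":[0,0,0]},{"claw":0.15,"travel":[-0.0005,0,0],"twist":[0,0,0]},{"claw":0.15,"travel":[-0.0005,0,0],"twist":[0,0,0]}])

```text
t: 23.72
eef_pos: [0.554, -0.113, 0.1947]
orientation: [[-0.056, 0.998, -0.0], [0.998, 0.056, 0.005], [0.005, -0.0, -1.0]]
force: [-1.6, 9.6, 8.8]
opening: 0.23
grasp_force: 62.0
```

Emit:
drive_tool(moves=[{"claw":0.15,"travel":[-0.0005,0,0],"twist":[0,0,0]},{"claw":0.15,"travel":[-0.0005,0,0],"twist":[0,0,0]},{"claw":0.15,"travel":[-0.0005,0,0],"twist":[0,0,0]}])

```text
t: 23.97
eef_pos: [0.5541, -0.1145, 0.1947]
orientation: [[-0.055, 0.998, -0.0], [0.998, 0.055, 0.005], [0.005, -0.0, -1.0]]
force: [-2.0, 8.7, 7.4]
opening: 0.228
grasp_force: 62.0
```

Emit:
drive_tool(moves=[{"claw":0.15,"travel":[-0.0005,0,0],"twist":[0,0,0]},{"claw":0.15,"travel":[-0.0005,0,0],"twist":[0,0,0]},{"claw":0.15,"travel":[-0.0005,0,0],"twist":[0,0,0]}])

```text
t: 24.22
eef_pos: [0.5542, -0.1158, 0.1947]
orientation: [[-0.055, 0.998, -0.0], [0.998, 0.055, 0.005], [0.005, -0.0, -1.0]]
force: [-3.0, 10.9, 7.7]
opening: 0.23
grasp_force: 62.0
```

Emit:
drive_tool(moves=[{"claw":0.15,"travel":[-0.0004,0,0],"twist":[0,0,0]},{"claw":0.15,"travel":[-0.0004,0,0],"twist":[0,0,0]}])

```text
t: 24.38
eef_pos: [0.5542, -0.116, 0.1947]
orientation: [[-0.055, 0.998, -0.001], [0.998, 0.055, 0.007], [0.007, -0.0, -1.0]]
force: [-2.1, 13.8, 8.8]
opening: 0.228
grasp_force: 62.1
```

Emit:
drive_tool(moves=[{"claw":0.15,"travel":[-0.0005,0,0],"twist":[0,0,0]},{"claw":0.15,"travel":[-0.0005,0,0],"twist":[0,0,0]}])

```text
t: 24.55
eef_pos: [0.5542, -0.1161, 0.1947]
orientation: [[-0.055, 0.998, -0.001], [0.998, 0.055, 0.009], [0.009, -0.0, -1.0]]
force: [-2.3, 17.2, 9.5]
opening: 0.226
grasp_force: 62.2
```

Emit:
drive_tool(moves=[{"claw":0.15,"travel":[-0.0005,0,0],"twist":[0,0,0]},{"claw":0.15,"travel":[-0.0005,0,0],"twist":[0,0,0]},{"claw":0.15,"travel":[-0.0003,0,0],"twist":[0,0,0]}])

```text
t: 24.8
eef_pos: [0.5542, -0.1163, 0.1947]
orientation: [[-0.055, 0.999, -0.001], [0.998, 0.055, 0.011], [0.011, -0.0, -1.0]]
force: [-1.5, 16.1, 6.4]
opening: 0.222
grasp_force: 61.8
```

Emit:
drive_tool(moves=[{"claw":0.15,"travel":[-0.0005,0,0],"twist":[0,0,0]},{"claw":0.15,"travel":[-0.0005,0,0],"twist":[0,0,0]}])

```text
t: 24.97
eef_pos: [0.5542, -0.1164, 0.1946]
orientation: [[-0.055, 0.998, -0.001], [0.998, 0.055, 0.013], [0.013, -0.001, -1.0]]
force: [-2.8, 21.9, 11.0]
opening: 0.228
grasp_force: 62.4
```

Emit:
drive_tool(moves=[{"claw":0.15,"travel":[0,0,0],"twist":[0,0,0]},{"claw":0.15,"travel":[0,0,0],"twist":[0,0,0]}])

```text
t: 25.13
eef_pos: [0.5542, -0.1164, 0.1947]
orientation: [[-0.055, 0.998, -0.001], [0.998, 0.055, 0.013], [0.013, -0.001, -1.0]]
force: [-3.2, 20.8, 10.3]
opening: 0.229
grasp_force: 62.4
```

Emit:
drive_tool(moves=[{"claw":0.15,"travel":[-0.0003,0,0],"twist":[0,0,0]},{"claw":0.15,"travel":[0,0,0],"twist":[0,0,0]},{"claw":0.15,"travel":[0,0,0],"twist":[0,0,0]},{"claw":0.15,"travel":[0,0,0],"twist":[0,0,0]},{"claw":0.15,"travel":[0,0,0],"twist":[0,0,0]},{"claw":0.15,"travel":[0,0,0],"twist":[0,0,0]}])

```text
t: 25.63
eef_pos: [0.5542, -0.1164, 0.1947]
orientation: [[-0.055, 0.998, -0.001], [0.998, 0.055, 0.013], [0.013, -0.001, -1.0]]
force: [-3.1, 20.3, 11.3]
opening: 0.224
grasp_force: 62.4
```

Emit:
drive_tool(moves=[{"claw":0.15,"travel":[-0.0005,0,0],"twist":[0,0,0]},{"claw":0.15,"travel":[0,0,0],"twist":[0,0,0]},{"claw":0.15,"travel":[0,0,0],"twist":[0,0,0]},{"claw":0.15,"travel":[0,0,0],"twist":[0,0,0]},{"claw":0.15,"travel":[0,0,0],"twist":[0,0,0]},{"claw":0.15,"travel":[0,0,0],"twist":[0,0,0]},{"claw":0.15,"travel":[0,0,0],"twist":[0,0,0]}])

```text
t: 26.22
eef_pos: [0.5542, -0.1165, 0.1947]
orientation: [[-0.055, 0.998, -0.001], [0.998, 0.055, 0.014], [0.014, -0.001, -1.0]]
force: [-2.7, 22.9, 11.4]
opening: 0.228
grasp_force: 62.5
```

Emit:
drive_tool(moves=[{"claw":0.15,"travel":[0.001,0,0],"twist":[0,0,0]},{"claw":0.15,"travel":[0.001,0,0],"twist":[0,0,0]},{"claw":0.15,"travel":[0,0,0],"twist":[0,0,0]},{"claw":0.8,"travel":[0,0,0],"twist":[0,0,0]},{"claw":0.8,"travel":[0,0,0],"twist":[0,0,0]},{"claw":0.8,"travel":[0,0,0],"twist":[0,0,0]},{"claw":0.8,"travel":[0,0,0],"twist":[0,0,0]},{"claw":0.8,"travel":[0,0,0],"twist":[0,0,0]},{"claw":0.8,"travel":[0,0,-0.01],"twist":[0,0,0]},{"claw":0.8,"travel":[0,0,-0.02],"twist":[0,0,0]},{"claw":0.8,"travel":[0,0,-0.03],"twist":[0,0,0]},{"claw":0.8,"travel":[0,0,-0.03],"twist":[0,0,0]}])

```text
t: 27.22
eef_pos: [0.5535, -0.1213, 0.2843]
orientation: [[-0.055, 0.998, -0.002], [0.998, 0.055, 0.001], [0.001, -0.002, -1.0]]
force: [1.0, -0.9, 0.4]
opening: 0.801
grasp_force: 0.0
```

Emit:
drive_tool(moves=[{"claw":0.8,"travel":[0.02,0,-0.02],"twist":[0,0,0]},{"claw":0.8,"travel":[0.035,0,0],"twist":[0,0,0]},{"claw":0.8,"travel":[0.035,0,0],"twist":[0,0,0]},{"claw":0.8,"travel":[0.035,0,0],"twist":[0,0,0]},{"claw":0.8,"travel":[0.035,0,0],"twist":[0,0,0]},{"claw":0.8,"travel":[0.035,0,0],"twist":[0,0,0]},{"claw":0.8,"travel":[0.02,0,0],"twist":[0,0,0]},{"claw":0.8,"travel":[0,0,0],"twist":[0,0,0]}])

```text
t: 27.88
eef_pos: [0.5419, 0.097, 0.3048]
orientation: [[-0.06, 0.998, 0.001], [0.998, 0.06, 0.002], [0.002, 0.001, -1.0]]
force: [0.4, -1.0, -0.1]
opening: 0.802
grasp_force: 0.0
```

```bash
python3 - <<'E'
from h import *
s=state(); print(s["t"],np.round(s["eef_pos"],3),np.round(s["force"],1))
o=np.zeros((600,800,3),np.uint8)
f=cam("side"); o[:,:400]=cv2.resize(f["frame"][120:360,300:460],(400,600))
g=cam("top"); o[:300,400:]=cv2.resize(g["frame"][210:330,390:550],(400,300)); cv2.imwrite("pics/s6.png",o)
E
```

```text
27.8833 [0.542 0.097 0.305] [ 0.4 -1.  -0.1]
```

View pics/s6.png

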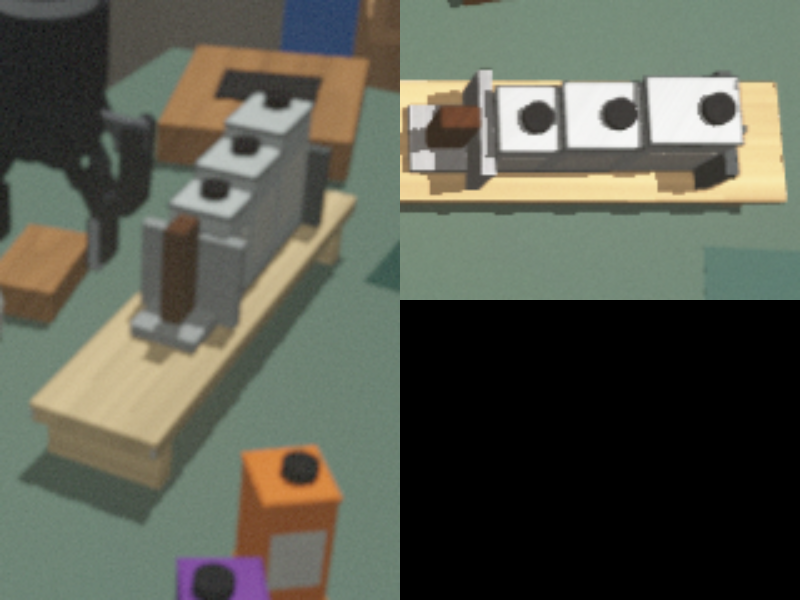

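The final picture shows the row closed from jaw to plate: jaw face at about (427,261), short tin's edge at about (429,258) before height correction. All three tins are upright and square, and the arm is clear.

```bash
python3 -c "
from workcell import hand_in; print(hand_in())"
```

```text
the job is handed in; nothing more can be done
None
```

I handed the job in at about 28 s. The tins stand tall, mid, short against the end plate, pressed about 12 N above the sliding force for over half a second. The jaw is let go, and the last picture shows the row closed, all three tins upright and the arm clear.

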